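# Set the insulation tester to the green-dot range and press its test button

## Task

On the blue insulation tester, gently push the upright orange tab of the range dial round with a fingertip until it points at the green dot. Then press the yellow test button right down and let it come back up. Only push and press: do not pinch or lift anything, and leave the marker pen, the clamp meter and the little blue spanner where they are.

Things in the scene. Friction and masses are not known exactly. Their poses are not given: they have to be found in the camera images.
- tester: Blue bench insulation tester, black flat face up, fixed on the table: 220 x 320 mm, face 60 mm above the table. Origin: centre of its underside; x from its near edge (robot side) to its far edge, y to its left, z up; turned by up to 0.3 rad. Display at its far left, test button at its near left, range dial in its right half; nothing else stands up from the face.
- range_dial: Range dial: grey hub 72 mm across, 14 mm high, with one upright orange tab at its rim. Origin: on the vertical turning axis, level with the tester's face (60 mm above the table). Its x axis points along the tab, so its yaw is where the tab points. No clicks or springs: steady friction of 0.06 N m (1.2 N at 50 mm); it stays where left.
- tab_top (a point): Middle of the top of the orange tab, 46 mm from the dial's axis. The tab is a block 10 mm thick, from 30 to 62 mm from the axis, 40 mm high above the face (top 100 mm above the table), a white line along its top. At the start it points within 0.2 rad of a white park mark (the tester's +x, away from the robot); it turns either way, up to 2.3 rad from the mark, to end stops.
- tab_points_at (a point): Point on the tester's face that the tab points at: 74 mm from the dial's axis (12 mm beyond the tab's outer end), on the ring on which the dots lie. Turns with the dial.
- green_dot: Flat round green sticker, 16 mm across, flush on the tester's face, its centre 74 mm from the dial's axis; origin at its centre. It lies in one of four places, 50 or 95 degrees to either side of the park mark; red dots of the same size lie in the other three.
- test_button_top (a point): Middle of the top of the yellow round test button (32 mm across, in a grey housing 48 mm across and 12 mm high), 22 mm above the tester's face, pressed straight down; over 100 mm from the dial's axis.
- test_button (a joint): Travel of the test button: 0 up, 0.006 m fully down. A spring of 5 N at full travel brings it back up.
- marker_pen: Bystander: dark capped marker pen standing upright, 22 mm across, 115 mm high, loose, near the tester's edge on the robot's side. Origin: centre of its foot.
- clamp_meter: Bystander: black clamp meter with red jaw tip lying flat, 175 x 56 x 32 mm, loose, at the right of the tester. Origin on its underside, x towards the jaw.
- connector_spanner: Bystander: small flat blue plastic spanner, 112 x 34 x 10 mm, loose, on the robot's side of the tester. Origin on its underside, x along it.

How it is judged (in metres and radians):
On the way, in this order (a step that is already met when the one before it is completed fails the run):
1. the tab points at the green dot (horizontal distance between tab_points_at and green_dot below 0.009 m), for 0.3 s.
2. the test button is pressed down with the tab still at the green dot (value of joint test_button above 0.0045 m and horizontal distance between tab_points_at and green_dot below 0.009 m), for 0.05 s.
At the end, for the whole second after the job is handed in: The tab points within 9 mm of the green dot's centre (about 7 degrees), the dial is at rest, the test button was pressed at least 4.5 mm after that and is up again (within 1.5 mm), and the pen, clamp meter and spanner are within 20 mm of where they stood (horizontal distance between tab_points_at and green_dot below 0.009 m and angular speed of range_dial below 0.05 rad/s and value of joint test_button below 0.0015 m and distance of each of marker_pen, clamp_meter, connector_spanner from where it was at the start of the episode below 0.02 m); the robot touches nothing.
It fails at once if the test button is pressed while the tab does not point at the green dot (value of joint test_button above 0.003 m and horizontal distance between tab_points_at and green_dot above 0.009 m).
It fails at once if the dial's tab is pinched or shoved hard (over 18 N) (contact force between the fingers and range_dial above 18 N).
It fails at once if the marker pen is moved, lifted or knocked over (distance of marker_pen from where it was at the start of the episode above 0.02 m or angle between marker_pen's own z axis and vertical above 0.5 rad).
It fails at once if the clamp meter is moved or lifted (distance of clamp_meter from where it was at the start of the episode above 0.02 m).
It fails at once if the connector spanner is moved or lifted (distance of connector_spanner from where it was at the start of the episode above 0.02 m).
It also fails if it takes over 51 s, if anything falls off the work surface, if the arm or the gripper's body presses on something with over 40 N, if the wrist force passes 120 N, or if a joint passes its speed limit or range.

## Robot

A 6-joint arm with a two-finger parallel gripper is mounted at the origin on the work surface. World frame = base frame: x ahead of the robot, y to its left, z up, the work surface at z = 0. Lengths are in mm, angles in rad, forces in N, time in s.
With the tool pointing down it reaches from about 275 to 1000 mm from the base axis. Payload 8.4 kg.
Tool frame: the origin (TCP) lies between the finger pads; the fingertips stand 22 mm ahead of it and the grasp point (between the pads) lies 3 mm ahead of it; z points along the fingers, y is the line along which they close (so a half turn about z gives the same grasp; the last joint's range is limited). The gripper opens to 85 mm and grips with 20 to 120 N. Pads are 22 mm wide; open, the fingers measure 114 mm over their backs; the gripper's body (76 mm by 85 mm) begins 54 mm behind the grasp point. The pads swing forward as they close: fully open they stand 13 mm farther back than shut.
Start: joints at [1.229, 0.353, 1.633, -0, 1.155, -0.002], TCP at [208.31, 589.266, 253.281] pointing down, gripper open.
Joint ranges: [-2.63, 2.63], [-0.92, 2.1], [0.06, 2.66], [-1.3, 4.44], [0, 2.69], [-3.02, 3.02]. Speed limits (rad/s): [2.22, 2.22, 2.79, 3.14, 3.14, 3.14].

## Interface

Orientations are given as [roll, pitch, yaw] about the fixed x, y, z axes, in that order (R = Rz(yaw) Ry(pitch) Rx(roll)).
In Python, from rig import r, grab_frame gives the robot as it stands.
- The arm moves only by the shell command python3 -m inch 'ROWS' [FORCE]. ROWS is JSON, a list of rows, each a list of 7 numbers: the turn, a rotation vector about the tool's x, y, z as a fraction of full scale, then the shift along the tool's x, y, z as a fraction of full scale, then the closure, from 0 (fully open) to 1 (shut). In form: [[rx, ry, rz, dx, dy, dz, fingers], ...]. A call has 1 to 8 rows; each row shifts and turns the commanded pose from where the row before left it, along the tool's axes as they then stand; what a row does not reach is not made up. Full scale, the value 1, is 2.5 cm for a shift and pi rad for a turn. A row lasts 1/12 s, in which the tool goes at most 41.7 mm and 7.16 degrees, less where a joint would pass 70% of its speed; a pose out of reach is approached as far as the arm can. A call with a number of a shift or a turn outside -1 to 1 is refused whole. A call with a gripper value outside its range is refused whole. The fingers move at their own pace and stop on an object; FORCE is the grip in N (left out, the last holds). Time passes only in rows, so rows that do not move let the fingers close. It gives the time, the measured TCP pose, the force, the opening and the grip force at its end, in the units of the state.
- r.sense(): the state, without advancing time (a new reading comes with each control period).
- grab_frame(name): name is "side" or "top" or "wrist"; returns a dict with "pixels" (384x512x3 uint8, red, green, blue), "z_map" (384x512 float32, mm along the optical axis (not along the pixel's ray), 0 where there is no reading), "vertical_fov" (degrees; the focal length in pixels is half the picture's height over the tangent of half this angle, whatever the lens; pixels are square), "cx", "cy" (the principal point, pixels), "cam_to_world" (4x4, takes a point from camera to world coordinates). Camera axes: x right, y down, z forward; pixel columns grow to the right and rows downward; lengths in mm; the calibration is good to about 2 mm. A picture is of the moment at which its call begins.
- r.sign_off(): hands the job in; it is judged then, once.
The state is a dict: "clock": time; "qpos": joint angles; "qvel": joint speeds; "joint_efforts": joint torques, N m; "eef_pos": TCP position; "tcp_rot": TCP orientation; "contact_force": force on the tool from outside, world axes, zero at the start; "wrist_torque": the same for the moment, N m; "opening": opening from 0.0 (shut) to 1.0 (fully open); "grasp_force": force on a finger pad.
Only numpy, scipy, OpenCV 4.12 (cv2) and the standard library are available. Lean on these libraries where they do the work, as an engineer would, in place of code of your own. Each camera call takes 0.05 s, during which the arm holds its last target. There are 200 camera calls.

## Working session

There is one attempt and no reset: what is moved stays moved. The work goes in short steps, Python scripts to look and compute and a shell command to move; the robot and the scene stay as the last step left them, time stands still between calls to the robot, and variables do not carry over. Pictures are saved under pics/ and viewed, at most 10 in all, crops included, and the job is handed in when it is done.

```bash
mkdir -p pics; cat > h.py <<'E'
import numpy as np, cv2
from rig import r, grab_frame
def world(f,u,v,z):
    h,w=f["pixels"].shape[:2]; F=h/2/np.tan(np.radians(f["vertical_fov"])/2)
    T=np.array(f["cam_to_world"]); d=T[:3,:3]@np.array([(u-f["cx"])/F,(v-f["cy"])/F,1]); o=T[:3,3]
    return o+d*(z-o[2])/d[2]
def blobs(f,lo,hi,minA=15):
    hsv=cv2.cvtColor(f["pixels"],cv2.COLOR_RGB2HSV); m=cv2.inRange(hsv,lo,hi)
    n,l,s,c=cv2.connectedComponentsWithStats(m)
    return [(int(s[i,4]),*c[i].round(1)) for i in range(1,n) if s[i,4]>=minA]
E
python3 - <<'E'
from h import *
s=r.sense(); print(s["eef_pos"],s["tcp_rot"],s["clock"])
im=[]
for n in("top","side"):
    f=grab_frame(n); np.save(f"{n}.npy",f,allow_pickle=True); cv2.imwrite(f"pics/{n}.png",f["pixels"][:,:,::-1])
    print(n,f["cam_to_world"],f["vertical_fov"])
    for k,lo,hi in(("green",(45,90,60),(85,255,255)),("orange",(6,150,120),(17,255,255)),("yellow",(22,140,120),(34,255,255)),("red",(0,150,80),(4,255,255))):
        print(k,blobs(f,lo,hi))
E
```

```text
[208.17205953 588.82952918 252.5484188 ] [-3.14018072e+00  4.11532569e-06  2.80177786e+00] 0.0
top [[-1.18086746e-02 -9.95782620e-01  9.09809275e-02  4.42617066e+02]
 [-9.99814924e-01  1.31403386e-02  1.40516449e-02 -3.50341085e+01]
 [-1.51879039e-02 -9.07981579e-02 -9.95753495e-01  9.93279975e+02]
 [ 0.00000000e+00  0.00000000e+00  0.00000000e+00  1.00000000e+00]] 52.545290809820536
green [(15, np.float64(461.5), np.float64(66.9)), (15, np.float64(474.8), np.float64(71.8)), (15, np.float64(465.8), np.float64(75.8)), (15, np.float64(479.1), np.float64(81.0)), (15, np.float64(501.5), np.float64(82.1)), (16, np.float64(492.5), np.float64(86.0)), (15, np.float64(483.4), np.float64(90.1)), (16, np.float64(496.5), np.float64(95.0)), (15, np.float64(487.5), np.float64(99.1)), (15, np.float64(491.6), np.float64(108.4)), (45, np.float64(336.3), np.float64(202.9))]
orange [(101, np.float64(305.0), np.float64(186.1))]
yellow [(141, np.float64(243.2), np.float64(211.2))]
red [(16, np.float64(444.8), np.float64(132.4)), (15, np.float64(440.9), np.float64(141.3)), (15, np.float64(465.9), np.float
[... 427 characters left out ...]
67761e+02]
 [ 0.00000000e+00  0.00000000e+00  0.00000000e+00  1.00000000e+00]] 45.487864674130165
green [(86, np.float64(331.0), np.float64(264.4))]
orange [(193, np.float64(315.1), np.float64(215.0))]
yellow [(172, np.float64(233.4), np.float64(185.1))]
red [(5268, np.float64(91.1), np.float64(16.9)), (55, np.float64(303.5), np.float64(201.7)), (57, np.float64(273.5), np.float64(208.5)), (64, np.float64(348.5), np.float64(242.2)), (278, np.float64(381.2), np.float64(298.2)), (20, np.float64(509.6), np.float64(320.3)), (28, np.float64(507.7), np.float64(329.4)), (35, np.float64(505.3), np.float64(339.3)), (31, np.float64(502.5), np.float64(348.9)), (32, np.float64(499.0), np.float64(358.9))]
```

View pics/top.png

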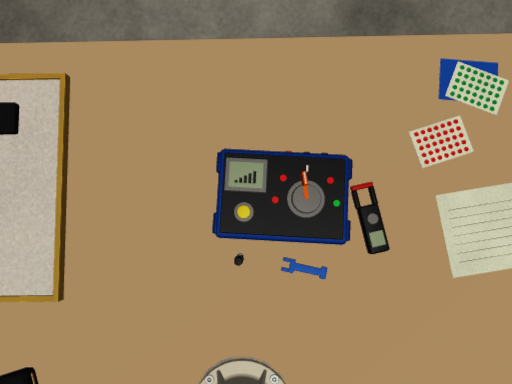

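View pics/side.png

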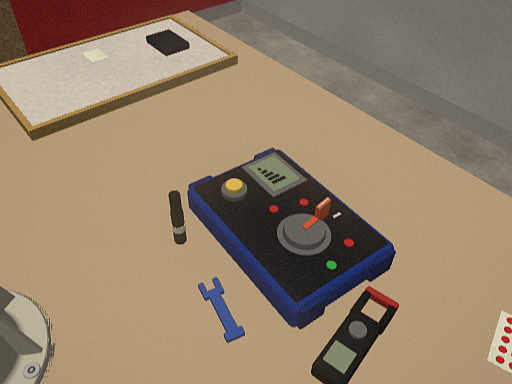

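The top view shows the tester at about (284,196), the green dot at (336,203), near right and so 95° clockwise of park. Tab is near (305,180), button (243,211), pen (239,259), spanner (304,268) and clamp meter (370,218). The side view agrees.

```bash
python3 - <<'E'
from h import *
from scipy.optimize import least_squares
top=np.load("top.npy",allow_pickle=True).item(); side=np.load("side.npy",allow_pickle=True).item()
D={"top":(top,[(336.3,202.9),(329.9,180),(282.9,177.4),(274.9,199.3)],(243.2,211.2),(305,186.1),(239,259)),
"side":(side,[(331,264.4),(348.5,242.2),(303.5,201.7),(273.5,208.5)],(233.4,185.1),(315.1,215),(174,194))}
for n,(f,dots,b,t,p) in D.items():
    P=np.array([world(f,*d,60)[:2] for d in dots]); print(n,P.round(1).tolist())
    A=np.radians([-95,-50,50,95])
    s=least_squares(lambda x:(x[:2]+74*np.c_[np.cos(A+x[2]),np.sin(A+x[2])]-P).ravel(),[500,-100,0])
    print("axis,yaw",s.x.round(3),"res",s.fun.round(1))
    print("button",world(f,*b,82).round(1),"tab(z80..100)",world(f,*t,85).round(1),"pen",world(f,*p,115).round(1))
E
```

```text
top [[500.6, -233.8], [556.1, -220.2], [564.0, -107.3], [511.2, -87.0]]
axis,yaw [ 5.12463e+02 -1.60626e+02 -7.00000e-02] res [ 0.3  0.1 -0.1 -0.3 -0.1 -0.1 -0.   0.4]
button [482.6 -11.1  82. ] tab(z80..100) [ 539.5 -156.6   85. ] pen [374.5  -1.4 115. ]
side [[502.1, -232.1], [557.3, -218.9], [564.8, -106.0], [512.1, -85.5]]
axis,yaw [ 5.13569e+02 -1.59225e+02 -6.80000e-02] res [ 0.  -0.2 -0.1 -0.1  0.   0.1  0.   0.2]
button [479.7 -13.7  82. ] tab(z80..100) [ 538.9 -156.8   85. ] pen [370.2   0.7 115. ]
```

```bash
python3 -m inch '[[0,0,0.0392,0,0,0,1],[0,0,0.0392,0,0,0,1],[0,0,0.0392,0,0,0,1],[0,0,0.0392,0,0,0,1],[0,0,0.0392,0,0,0,1]]'
python3 -m inch '[[0,0,0.0392,0,0,0,1],[0,0,0.0392,0,0,0,1],[0,0,0.0392,0,0,0,1],[0,0,0.0392,0,0,0,1],[0,0,0.0392,0,0,0,1]]'
python3 -m inch '[[0,0,0,-0.975,0.481,0,1],[0,0,0,-0.975,0.481,0,1],[0,0,0,-0.975,0.481,0,1],[0,0,0,-0.975,0.481,0,1],[0,0,0,-0.975,0.481,0,1],[0,0,0,-0.975,0.481,0,1],[0,0,0,-0.975,0.481,0,1],[0,0,0,-0.975,0.481,0,1]]'
```

```text
clock: 0.52
eef_pos: [208.2, 589.0, 252.9]
tcp_rot: [-3.141, 0.0, 2.18]
contact_force: [0.3, -0.5, 0.3]
opening: 0.304
grasp_force: 0.0
clock: 0.93
eef_pos: [208.2, 589.0, 252.9]
tcp_rot: [-3.141, 0.001, 1.564]
contact_force: [-0.9, 1.0, 0.3]
opening: 0.002
grasp_force: 0.0
clock: 1.6
eef_pos: [304.6, 392.9, 253.1]
tcp_rot: [-3.141, 0.0, 1.57]
contact_force: [0.9, -0.1, -0.3]
opening: -0.0
grasp_force: 0.0
```

```bash
python3 -m inch '[[0,0,0,-0.973,0.481,0,1],[0,0,0,-0.973,0.481,0,1],[0,0,0,-0.973,0.481,0,1],[0,0,0,-0.973,0.481,0,1],[0,0,0,-0.973,0.481,0,1],[0,0,0,-0.973,0.481,0,1],[0,0,0,-0.973,0.481,0,1],[0,0,0,-0.973,0.481,0,1]]' >/dev/null
python3 -m inch '[[0,0,0,-0.973,0.481,0,1],[0,0,0,-0.973,0.481,0,1],[0,0,0,-0.973,0.481,0,1],[0,0,0,-0.973,0.481,0,1],[0,0,0,-0.973,0.481,0,1],[0,0,0,-0.973,0.481,0,1],[0,0,0,-0.973,0.481,0,1],[0,0,0,-0.973,0.481,0,1]]' >/dev/null
python3 -m inch '[[0,0,0,-0.973,0.481,0,1],[0,0,0,-0.973,0.481,0,1],[0,0,0,-0.973,0.481,0,1],[0,0,0,-0.973,0.481,0,1],[0,0,0,-0.973,0.481,0,1],[0,0,0,0,0,0.8,1],[0,0,0,0,0,0.8,1],[0,0,0,0,0,0.8,1]]'
python3 - <<'E'
from h import *
f=grab_frame("wrist"); g=grab_frame("side"); np.save("w.npy",f,allow_pickle=True)
cv2.imwrite("pics/w1.png",f["pixels"][:,:,::-1]); cv2.imwrite("pics/s1.png",cv2.resize(g["pixels"][100:300,180:440,::-1],None,fx=2.5,fy=2.5))
E
```

```text
clock: 3.6
eef_pos: [556.7, -117.4, 192.4]
tcp_rot: [3.141, 0.0, 1.569]
contact_force: [-0.1, -0.3, 0.2]
opening: 0.001
grasp_force: 0.0
```

View pics/w1.png

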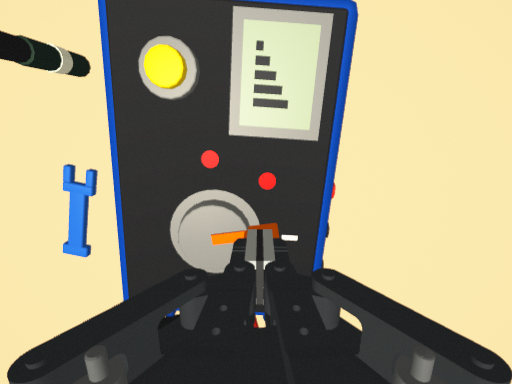

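View pics/s1.png

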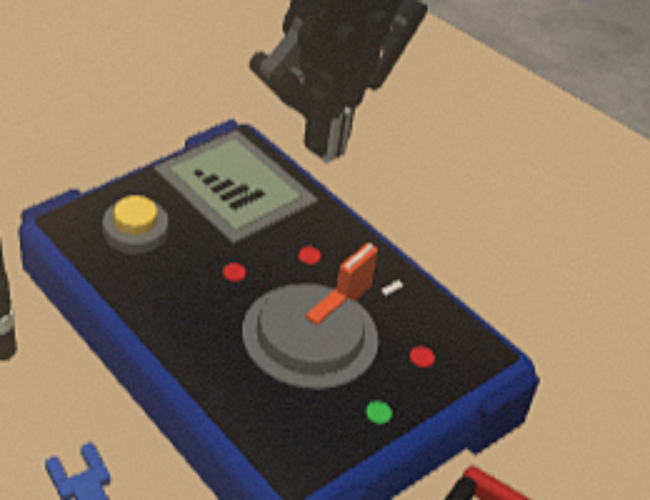

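Wrist and side views: closed fingers (258,240 / 330,140) hang beside the tab on its left (+y) side, clear of it; the tab sits just left of the white mark. Descend beside it, then ease into contact.

```bash
python3 -m inch '[[0,0,0,0,0,0.88,1],[0,0,0,0,0,0.88,1],[0,0,0,0,0,0.88,1],[0,0,0,0,0,0.88,1],[0,0,0,-0.25,0.08,0,1],[0,0,0,-0.25,0,0,1]]'
python3 -m inch '[[0,0,0,-0.08,0,0,1],[0,0,0,-0.08,0,0,1],[0,0,0,-0.08,0,0,1],[0,0,0,-0.08,0,0,1],[0,0,0,-0.08,0,0,1],[0,0,0,-0.08,0,0,1],[0,0,0,-0.08,0,0,1]]'
python3 - <<'E'
from h import *
f=grab_frame("top"); g=grab_frame("side")
print(blobs(f,(6,150,120),(17,255,255)),blobs(g,(6,150,120),(17,255,255)))
cv2.imwrite("pics/s2.png",cv2.resize(g["pixels"][100:300,180:440,::-1],None,fx=2.5,fy=2.5))
E
```

```text
clock: 4.2
eef_pos: [558.9, -129.4, 105.6]
tcp_rot: [-3.14, -0.0, 1.571]
contact_force: [0.5, -0.4, -0.9]
opening: 0.001
grasp_force: 0.0
clock: 4.78
eef_pos: [558.9, -143.3, 105.6]
tcp_rot: [3.141, -0.0, 1.57]
contact_force: [0.4, 1.4, 1.1]
opening: 0.0
grasp_force: 0.7
[] [(183, np.float64(316.4), np.float64(216.6))]
```

View pics/s2.png

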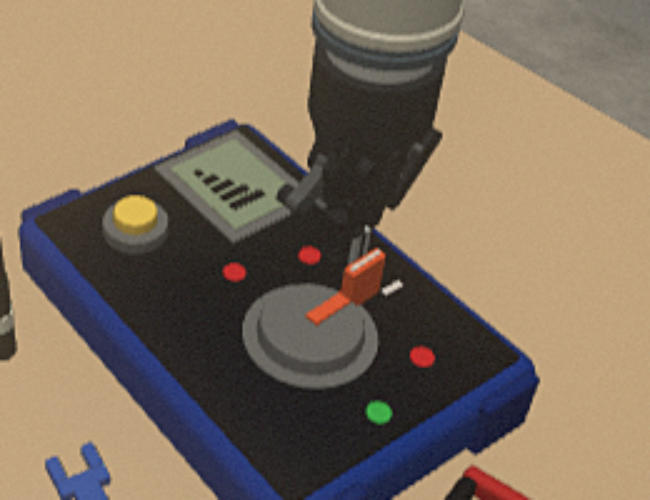

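The side view shows the fingertip behind the tab at (360,245), in contact and pushing the tab slightly round. The force of about 1.4 N fits. Now I follow the arc.

```bash
python3 -m inch '[[0,0,0.015,-0.0874,0.028,0,1],[0,0,0.015,-0.0874,0.028,0,1],[0,0,0.015,-0.0874,0.028,0,1],[0,0,0.015,-0.0874,0.028,0,1],[0,0,0.015,-0.0874,0.028,0,1],[0,0,0.015,-0.0874,0.028,0,1],[0,0,0.015,-0.0874,0.028,0,1],[0,0,0.015,-0.0874,0.028,0,1]]'
python3 - <<'E'
from h import *
s=r.sense(); y=s["tcp_rot"][2]; a=y-np.pi/2
e=np.array([513,-160])+46*np.array([np.cos(a),np.sin(a)])+16*np.array([-np.sin(a),np.cos(a)])
print(s["eef_pos"],y,e, s["contact_force"])
E
```

```text
clock: 5.55
eef_pos: [561.4, -161.3, 105.3]
tcp_rot: [3.141, -0.0, 1.191]
contact_force: [1.3, 0.3, 0.4]
opening: 0.0
grasp_force: 0.7
[ 561.43815036 -161.3057116   105.25427352] 1.1910686902654626 [ 561.65389915 -162.19045596] [1.27232411 0.25992608 0.36501623]
```

```bash
python3 -m inch '[[0,0,0.015,-0.0874,0.028,0,1],[0,0,0.015,-0.0874,0.028,0,1],[0,0,0.015,-0.0874,0.028,0,1],[0,0,0.015,-0.0874,0.028,0,1],[0,0,0.015,-0.0874,0.028,0,1],[0,0,0.015,-0.0874,0.028,0,1],[0,0,0.015,-0.0874,0.028,0,1],[0,0,0.015,-0.0874,0.028,0,1]]'
python3 -m inch '[[0,0,0.015,-0.0874,0.028,0,1],[0,0,0.015,-0.0874,0.028,0,1],[0,0,0.015,-0.0874,0.028,0,1],[0,0,0.015,-0.0874,0.028,0,1],[0,0,0.015,-0.0874,0.028,0,1],[0,0,0.015,-0.0874,0.028,0,1],[0,0,0.015,-0.0874,0.028,0,1],[0,0,0.015,-0.0874,0.028,0,1]]'
cat > chk.py <<'E'
from h import *
s=r.sense(); a=s["tcp_rot"][2]-np.pi/2
e=np.array([513,-160])+46*np.array([np.cos(a),np.sin(a)])+16*np.array([-np.sin(a),np.cos(a)])
print("a",a,"expected",e,"got",s["eef_pos"])
for n in("side","top"):
    f=grab_frame(n); hsv=cv2.cvtColor(f["pixels"],cv2.COLOR_RGB2HSV); m=cv2.inRange(hsv,(5,150,70),(17,255,255))
    m[:150]=0; v,u=np.nonzero(m)
    z=f["z_map"][v,u]; F=192/np.tan(np.radians(f["vertical_fov"])/2)
    P=np.c_[(u-f["cx"])/F*z,(v-f["cy"])/F*z,z]@f["cam_to_world"][:3,:3].T+f["cam_to_world"][:3,3]
    P=P[(z>0)&(np.hypot(P[:,0]-513,P[:,1]+160)<75)&(P[:,2]>70)]
    t=P[P[:,2]>94]
    for k,q in(("all",P),("top",t)):
        if len(q): d=q.mean(0)[:2]-[513,-160]; print(n,k,len(q),"dial angle",np.arctan2(d[1],d[0]),np.hypot(*d))
E
python3 chk.py
```

```text
clock: 6.22
eef_pos: [557.5, -179.2, 105.3]
tcp_rot: [3.141, -0.0, 0.814]
contact_force: [2.2, 0.1, -0.2]
opening: 0.003
grasp_force: 0.8
clock: 6.88
eef_pos: [547.0, -194.3, 105.4]
tcp_rot: [3.141, -0.001, 0.437]
contact_force: [1.7, -0.7, -0.4]
opening: -0.0
grasp_force: 0.8
a -1.133634778007119 expected [ 546.97031673 -194.90010862] got [ 547.04371961 -194.31820573  105.3612354 ]
side all 392 dial angle -1.187899211827126 38.2559075259422
side top 89 dial angle -1.1728932656708662 46.16813059322818
```

```bash
python3 -m inch '[[0,0,0.015,-0.0874,0.028,0,1],[0,0,0.015,-0.0874,0.028,0,1],[0,0,0.015,-0.0874,0.028,0,1],[0,0,0.015,-0.0874,0.028,0,1],[0,0,0.015,-0.0874,0.028,0,1],[0,0,0.015,-0.0874,0.028,0,1],[0,0,0.015,-0.0874,0.028,0,1],[0,0,0.015,-0.0874,0.028,0,1]]'
python3 -m inch '[[0,0,0.015,-0.0874,0.028,0,1],[0,0,0.015,-0.0874,0.028,0,1],[0,0,0.015,-0.0874,0.028,0,1],[0,0,0,0,0,0,1]]'
python3 chk.py
python3 - <<'E'
from h import *
g=grab_frame("side"); cv2.imwrite("pics/s3.png",cv2.resize(g["pixels"][180:300,240:400,::-1],None,fx=4,fy=4))
E
```

```text
clock: 7.65
eef_pos: [531.7, -204.3, 105.3]
tcp_rot: [3.141, -0.0, 0.062]
contact_force: [1.9, -0.9, -0.9]
opening: 0.002
grasp_force: 0.8
clock: 7.98
eef_pos: [524.7, -206.4, 105.2]
tcp_rot: [3.141, 0.0, -0.079]
contact_force: [1.0, -0.3, 1.0]
opening: 0.0
grasp_force: 0.2
a -1.6502562701587982 expected [ 525.29820327 -207.12487874] got [ 524.72255728 -206.41216382  105.24129767]
side all 369 dial angle -1.7187325564460398 40.098617595095824
side top 96 dial angle -1.6968138065136515 48.27581151629998
top all 42 dial angle -2.0558141654409354 6.645567835043231
top top 3 dial angle 2.2343453712163517 45.39296795673717
```

View pics/s3.png

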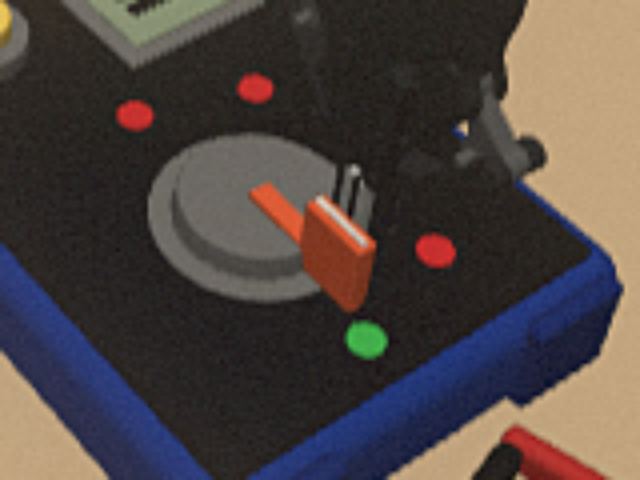

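The tab at (340,245) now points close to the green dot (367,340). I'll back off slightly, raise the tool and measure with a clear view.

```bash
python3 -m inch '[[0,0,0,0.2,0,0,1],[0,0,0,0.8,0,0,1],[0,0,0,0,0,-1,1],[0,0,0,0,0,-1,1],[0,0,0,1,0,-1,1],[0,0,0,1,0,-1,1],[0,0,0,1,0,0,1],[0,0,0,1,0,0,1]]'
python3 - <<'E'
from h import *
g=grab_frame("side")
for n,p,q in(("topline",(318,202),(372,242)),):
    A,B=[world(g,240+x/4,180+y/4,100)[:2] for x,y in(p,q)]; d=B-A; print(A,B,"edge dir",np.arctan2(d[1],d[0]),"from axis",[np.arctan2(*(X-[513.3,-159.7])[::-1]) for X in(A,B)])
for n in("side","top"):
    f=grab_frame(n); hsv=cv2.cvtColor(f["pixels"],cv2.COLOR_RGB2HSV)
    cv2.imwrite(f"pics/z_{n}.png",cv2.resize(f["pixels"][160:280,240:400,::-1],None,fx=4,fy=4))
    print(n,"green",[world(f,u,v,60).round(1) for a,u,v in blobs(f,(45,90,60),(85,255,255),20) if u<400])
E
```

```text
clock: 8.8
eef_pos: [651.9, -216.4, 207.7]
tcp_rot: [3.141, -0.004, -0.078]
contact_force: [-0.0, -0.3, 0.3]
opening: 0.003
grasp_force: 0.0
[ 509.32065259 -193.4939095 ] [ 510.91611668 -220.54207293] edge dir -1.5118785540798245 from axis [np.float64(-1.688009949810271), np.float64(-1.609957789051884)]
side green [array([ 502.1, -232.1,   60. ])]
top green []
```

View pics/z_top.png

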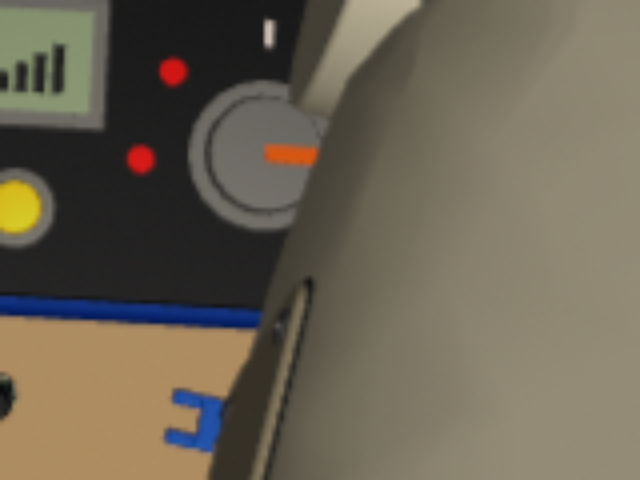

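View pics/z_side.png

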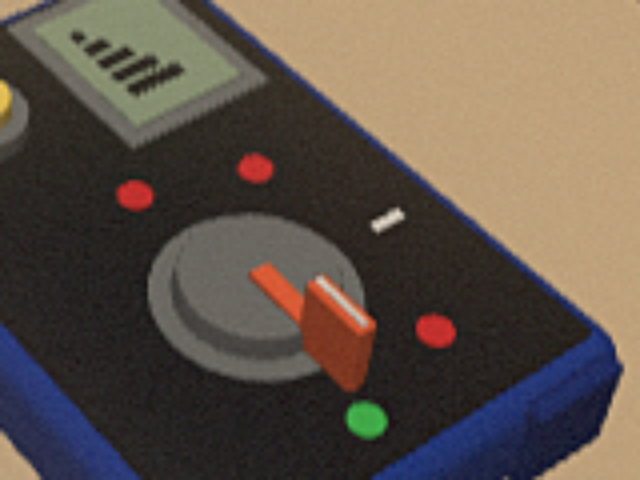

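The side view is clear: the tab's white top line runs (320,278)-(366,325) and the green dot is at (367,420). The top view shows the orange pointer line turned slightly short. I'll fit the white line.

```bash
python3 - <<'E'
from h import *
f=grab_frame("side"); hsv=cv2.cvtColor(f["pixels"],cv2.COLOR_RGB2HSV)
m=cv2.inRange(hsv,(0,0,130),(180,110,255)); v,u=np.nonzero(m[226:244,316:335]); u=u+316; v=v+226
P=np.array([world(f,a,b,100)[:2] for a,b in zip(u,v)]); c=P.mean(0)
w=np.linalg.svd(P-c)[2][0]; w*=np.sign(-w[1]); d=c-[513.57,-159.2]
print(len(P),c,"dir",np.arctan2(w[1],w[0]),"from axis",np.arctan2(d[1],d[0]),np.hypot(*d),"target",-.068-np.radians(95))
m=cv2.inRange(hsv,(5,150,150),(17,255,255)); v,u=np.nonzero(m[225:241,300:317]); u=u+300; v=v+225
P=np.array([world(f,a,b,74)[:2] for a,b in zip(u,v)]); c=P.mean(0);w=np.linalg.svd(P-c)[2][0]; w*=np.sign(-w[1]); d=c-[513.57,-159.2]
print("hub line",len(P),c,np.arctan2(w[1],w[0]),np.arctan2(d[1],d[0]),np.hypot(*d))
E
```

```text
37 [ 509.36172762 -205.18661038] dir -1.684363915640977 from axis -1.6620529773693646 46.17876017145195 target -1.7260627893946132
hub line 86 [ 512.90481509 -171.72427344] -1.7468954137773092 -1.623858128126666 12.541925533605305
```

Dial stands at -1.662 rad and the dot at -1.726, so 0.064 rad (3 mm) is left. I'll go back down the same way, stopping short of the tab.

```bash
python3 -m inch '[[0,0,0,-1,0,0,1],[0,0,0,-1,0,0,1],[0,0,0,-1,0,1,1],[0,0,0,-1,0,1,1],[0,0,0,0,0,1,1],[0,0,0,0,0,1,1],[0,0,0,-0.6,0,0,1],[0,0,0,0,0,0,1]]'
```

```text
clock: 9.67
eef_pos: [530.3, -205.9, 103.2]
tcp_rot: [-3.14, 0.007, -0.079]
contact_force: [-0.4, 0.4, 0.1]
opening: -0.002
grasp_force: 0.0
```

```bash
python3 -m inch '[[0,0,0.0051,-0.085,0.018,0,1],[0,0,0.0051,-0.085,0.018,0,1],[0,0,0.0051,-0.085,0.018,0,1],[0,0,0.0051,-0.085,0.018,0,1],[0,0,0,0,0,0,1],[0,0,0,0,0,0,1]]'
python3 -m inch '[[0,0,0,0.2,0,0,1],[0,0,0,0.8,0,0,1],[0,0,0,0,0,-1,1],[0,0,0,0,0,-1,1],[0,0,0,1,0,-1,1],[0,0,0,1,0,-1,1],[0,0,0,1,0,0,1],[0,0,0,0,0,0,1]]'
python3 - <<'E'
from h import *
f=grab_frame("side"); hsv=cv2.cvtColor(f["pixels"],cv2.COLOR_RGB2HSV)
m=cv2.inRange(hsv,(0,0,130),(180,110,255)); v,u=np.nonzero(m[226:248,312:335]); u=u+312; v=v+226
P=np.array([world(f,a,b,100)[:2] for a,b in zip(u,v)]); c=P.mean(0); w=np.linalg.svd(P-c)[2][0]; w*=np.sign(-w[1]); d=c-[513.57,-159.2]
print(len(P),c,"dir",np.arctan2(w[1],w[0]),"from axis",np.arctan2(d[1],d[0]),np.hypot(*d))
E
```

```text
clock: 10.17
eef_pos: [526.5, -208.1, 105.7]
tcp_rot: [3.141, -0.001, -0.143]
contact_force: [0.7, 0.3, -0.2]
opening: -0.002
grasp_force: 0.0
clock: 10.83
eef_pos: [630.7, -223.2, 207.8]
tcp_rot: [3.14, -0.008, -0.142]
contact_force: [-0.6, 0.2, -0.1]
opening: 0.002
grasp_force: 0.0
40 [ 509.02934833 -204.01283581] dir -1.6012502513230353 from axis -1.6717764907316266 45.04228869210011
```

The reading had not settled, so the tip stopped short of contact. Repeat, 5 mm further.

```bash
python3 -m inch '[[0,0,0,-1,0,0,1],[0,0,0,-1,0,1,1],[0,0,0,-1,0,1,1],[0,0,0,0,0,1,1],[0,0,0,0,0,1,1],[0,0,0,-0.8,0,0,1],[0,0,0,0,0,0,1],[0,0,0,0,0,0,1]]'
python3 -m inch '[[0,0,0,-0.08,0,0,1],[0,0,0,-0.08,0,0,1],[0,0,0,-0.08,0,0,1],[0,0,0,-0.08,-0.04,0,1],[0,0,0,-0.07,-0.03,0,1],[0,0,0,0,0,0,1],[0,0,0,0,0,0,1]]'
```

```text
clock: 11.55
eef_pos: [529.8, -208.3, 104.6]
tcp_rot: [-3.141, 0.002, -0.143]
contact_force: [-0.6, 0.4, 0.3]
opening: 0.0
grasp_force: 0.0
clock: 12.13
eef_pos: [522.0, -205.5, 105.6]
tcp_rot: [3.142, -0.001, -0.143]
contact_force: [0.0, -0.5, 0.8]
opening: -0.001
grasp_force: 0.4
```

```bash
python3 -m inch '[[0,0,0,0.2,0,0,1],[0,0,0,0.8,0,0,1],[0,0,0,0,0,-1,1],[0,0,0,0,0,-1,1],[0,0,0,1,0,-1,1],[0,0,0,1,0,-1,1],[0,0,0,1,0,0,1],[0,0,0,0,0,0,1]]'
python3 - <<'E'
from h import *
f=grab_frame("side"); hsv=cv2.cvtColor(f["pixels"],cv2.COLOR_RGB2HSV)
m=cv2.inRange(hsv,(0,0,130),(180,110,255)); v,u=np.nonzero(m[226:248,312:335]); u=u+312; v=v+226
P=np.array([world(f,a,b,100)[:2] for a,b in zip(u,v)]); c=P.mean(0); w=np.linalg.svd(P-c)[2][0]; w*=np.sign(-w[1]); d=c-[513.57,-159.2]
print(len(P),c,"dir",np.arctan2(w[1],w[0]),"from axis",np.arctan2(d[1],d[0]),np.hypot(*d))
cv2.imwrite("pics/s5.png",cv2.resize(f["pixels"][180:300,240:400,::-1],None,fx=4,fy=4))
E
```

```text
clock: 12.8
eef_pos: [625.9, -220.7, 207.5]
tcp_rot: [3.141, -0.007, -0.143]
contact_force: [-0.3, 0.8, -0.7]
opening: 0.002
grasp_force: 0.0
34 [ 506.81611675 -203.8403985 ] dir -1.712050336849341 from axis -1.720952846884877 45.1484231947177
```

View pics/s5.png

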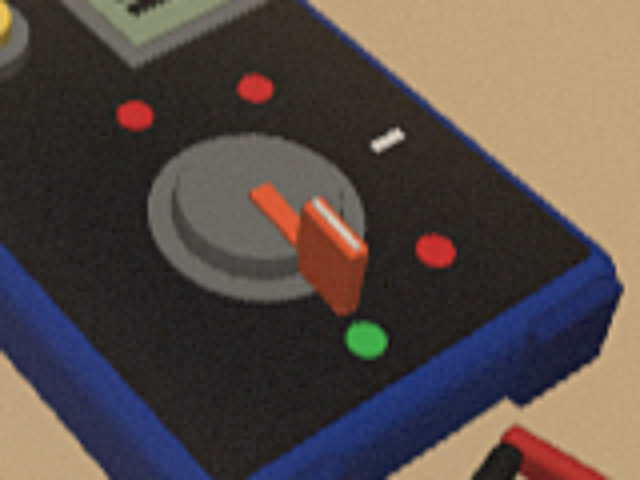

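The tab at (335,255) now points at the green dot (367,340): -1.721 against -1.726 rad. On to the button.

```bash
python3 -m inch '[[0,0,0,-0.864,-0.928,0,1],[0,0,0,-0.864,-0.928,0,1],[0,0,0,-0.864,-0.928,0,1],[0,0,0,-0.864,-0.928,0,1],[0,0,0,-0.864,-0.928,0,1],[0,0,0,-0.864,-0.928,0,1],[0,0,0,-0.864,-0.928,0,1],[0,0,0,-0.864,-0.928,0,1]]'
python3 -m inch '[[0,0,0,0,0,1,1],[0,0,0,0,0,1,1],[0,0,0,0,0,1,1],[0,0,0,0,0,0,1],[0,0,0,0,0,0,1]]'
```

```text
clock: 13.52
eef_pos: [473.7, -10.5, 204.4]
tcp_rot: [3.141, 0.002, -0.143]
contact_force: [0.5, 0.6, 0.8]
opening: -0.002
grasp_force: 0.0
clock: 13.93
eef_pos: [474.3, -11.5, 129.2]
tcp_rot: [3.141, 0.004, -0.143]
contact_force: [-0.9, 0.6, -0.1]
opening: -0.003
grasp_force: 0.0
```

```bash
python3 -m inch '[[0,0,0,0.28,0.08,0,1],[0,0,0,0,0,0.4,1],[0,0,0,0,0,0.4,1],[0,0,0,0,0,0,1],[0,0,0,0,0,0,1]]'
python3 -m inch '[[0,0,0,0,0,0.1,1],[0,0,0,0,0,0.1,1],[0,0,0,0,0,0,1],[0,0,0,0,0,0,1]]'
```

```text
clock: 14.35
eef_pos: [482.3, -14.6, 109.7]
tcp_rot: [3.141, 0.002, -0.143]
contact_force: [0.2, -0.3, 0.1]
opening: -0.003
grasp_force: 0.0
clock: 14.68
eef_pos: [482.8, -14.4, 105.3]
tcp_rot: [3.142, 0.0, -0.143]
contact_force: [-0.4, -0.8, -0.6]
opening: -0.001
grasp_force: 0.0
```

```bash
python3 -m inch '[[0,0,0,0,0,0.06,1],[0,0,0,0,0,0.06,1],[0,0,0,0,0,0.06,1],[0,0,0,0,0,0,1],[0,0,0,0,0,0,1]]'
python3 - <<'E'
from h import *
f=grab_frame("side"); cv2.imwrite("pics/b.png",cv2.resize(f["pixels"][100:230,180:340,::-1],None,fx=4,fy=4))
E
```

```text
clock: 15.1
eef_pos: [483.1, -14.5, 100.9]
tcp_rot: [-3.142, -0.0, -0.143]
contact_force: [-0.2, 0.3, 2.5]
opening: -0.003
grasp_force: 1.6
```

View pics/b.png

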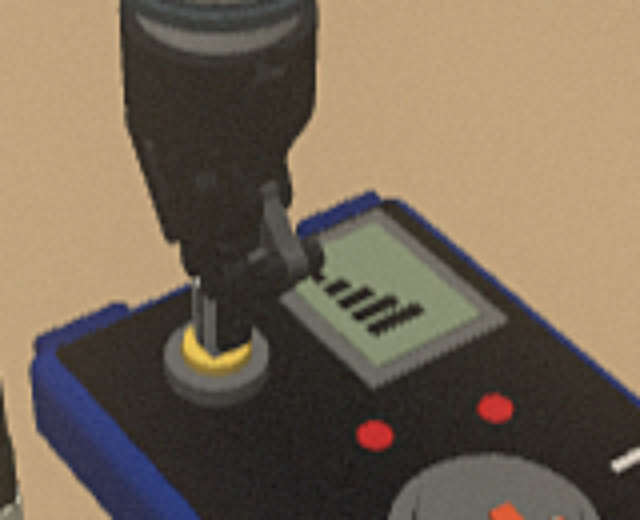

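The fingertip sits on the yellow button (215,345), partly pressed (2.5 N). Press on in small steps.

```bash
python3 -m inch '[[0,0,0,0,0,0.05,1],[0,0,0,0,0,0.05,1],[0,0,0,0,0,0,1],[0,0,0,0,0,0,1]]'
python3 -m inch '[[0,0,0,0,0,0.04,1],[0,0,0,0,0,0.02,1],[0,0,0,0,0,0,1],[0,0,0,0,0,0,1]]'
```

```text
clock: 15.48
eef_pos: [483.1, -14.5, 98.4]
tcp_rot: [-3.142, -0.0, -0.143]
contact_force: [0.9, -0.5, 4.3]
opening: -0.002
grasp_force: 2.3
clock: 15.82
eef_pos: [483.1, -14.5, 97.8]
tcp_rot: [-3.142, -0.001, -0.143]
contact_force: [-3.3, 1.4, 18.2]
opening: 0.003
grasp_force: 9.5
```

Bottomed out (18 N against a 5 N spring). Lift away and check that nothing moved.

```bash
python3 -m inch '[[0,0,0,0,0,-0.2,1],[0,0,0,0,0,-0.5,1],[0,0,0,0,0,-1,1],[0,0,0,0,0,-1,1],[0,0,0,0,0,-1,1],[0,0,0,0,0,-1,1],[0,0,0,0,0,0,1],[0,0,0,0,0,0,1]]'
python3 - <<'E'
from h import *
o=np.load("side.npy",allow_pickle=True).item(); f=grab_frame("side")
d=cv2.absdiff(o["pixels"],f["pixels"]).max(2)
for n,(u0,u1,v0,v1) in dict(pen=(165,190,185,248),spanner=(195,250,270,345),clamp=(310,402,285,384)).items(): print(n,(d[v0:v1,u0:u1]>50).sum())
hsv=cv2.cvtColor(f["pixels"],cv2.COLOR_RGB2HSV)
m=cv2.inRange(hsv,(0,0,130),(180,110,255)); v,u=np.nonzero(m[226:248,312:335])
c=np.mean([world(f,a+312,b+226,100)[:2] for a,b in zip(u,v)],0)-[513.57,-159.2]; print("dial",np.arctan2(c[1],c[0]))
print("yellow",blobs(f,(22,140,120),(34,255,255)))
E
```

```text
clock: 16.48
eef_pos: [483.3, -14.5, 215.2]
tcp_rot: [-3.141, -0.002, -0.143]
contact_force: [-1.2, 0.8, -0.3]
opening: 0.0
grasp_force: 0.0
pen 0
spanner 0
clamp 0
dial -1.7271137007332396
yellow [(189, np.float64(233.4), np.float64(184.9))]
```

```bash
python3 -c "
from rig import r; print(r.sign_off())"
```

```text
the job is handed in; nothing more can be done
None
```

I pushed the tab round to the green dot (about -1.72 rad measured, dot at -1.726), pressed the test button to its stop and it came back up, the pen, clamp meter and spanner show no movement in the side camera, and the job is handed in (no verdict was returned).

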